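# Sweep the loose retaining rings off the pull-out shelf

### The job

Sweep the three loose aluminium rings off the pull-out shelf with your fingertips, over the shelf's side edge, so that all three drop into the open grey tray beside it. Push them along the shelf only: do not pick up or lift a ring, do not disturb the tower of tins, the pen, the wrench or the dish, and leave the shelf pulled out as it is.

Things in the scene. Friction and masses are not known exactly. Their poses are not given: they have to be found in the camera images.
- ring0_mid (a point): centre (half-way up) of a loose flat aluminium ring lying on the shelf: outside diameter 32 mm, hole 22 mm, 10 mm high, about 18 g; it slides easily when pushed
- ring1_mid (a point): centre (half-way up) of a loose flat aluminium ring lying on the shelf: outside diameter 32 mm, hole 22 mm, 10 mm high, about 18 g; it slides easily when pushed
- ring2_mid (a point): centre (half-way up) of a loose flat aluminium ring lying on the shelf: outside diameter 32 mm, hole 22 mm, 10 mm high, about 18 g; it slides easily when pushed
- tray: open-topped grey plastic tray fixed on the table beside the shelf, against either its left or its right edge; origin at the centre of its underside (on the table); 250 mm along its x, 110 mm along its y, 50 mm high, walls and floor 4 mm. Its axes are parallel to the shelf's. Its rim is 20 mm below the shelf's top and 3 mm from the shelf's side edge. A closed black case of the same outline stands against the shelf's other side edge
- shelf_top (a point): point on the top surface of the white melamine shelf (70 mm above the table), midway between its side edges; x axis points from the robot-side edge towards the cabinet, y to the left along the shelf; the flat board spans 180 mm to either side along y, with no raised edge, and from 150 mm in front (robot side, -x) to at least 215 mm behind (+x), where the cabinet front begins (underside 135 mm above the table, top 218 mm)
- shelf (a joint): slide of the shelf on its runners, m; 0 is fully pulled out, grows as the shelf is pushed in, away from the robot, to at most 0.08; it starts to slide at about 5 N
- tin0_mid (a point): centre of the lowest of four translucent round tins stacked loose as a tower on the shelf; each tin is 55 mm in diameter and 14 mm high, the tower 56 mm high
- tin3_mid (a point): centre of the topmost tin of the tower
- pen: aluminium lens pen with rubber ends lying on the shelf along its own y: 112 mm long, 12 mm thick (14 mm at the clip); origin at its middle, on its underside
- wrench: black plastic filter wrench lying flat on the shelf near the cabinet: an open ring about 56 mm across with a tail, about 105 mm long in all along its own y (ring at +y), 5 mm thick; origin near its middle, on its underside
- dish: empty white ceramic dish on the shelf near the cabinet, 72 mm in diameter, 26 mm high; origin at the centre of its underside
Mind the look-alikes: they are no part of the job. What is shaped like the part that bears ring0_mid but orange is not meant.

How it is judged:
By the outcome, as a careful person would: the job done as asked, in the order asked, and still so for the second after the job is handed in, with the robot touching nothing.
It also fails if it takes over 64 s, if anything falls off the work surface, if the arm or the gripper's body presses on something with over 40 N, if the wrist force passes 120 N, or if a joint passes its speed limit or range.

### The arm

A 6-joint arm with a two-finger parallel gripper is mounted at the origin on the work surface. World frame = base frame: x ahead of the robot, y to its left, z up, the work surface at z = 0. Lengths are in m, angles in rad, forces in N, time in s.
With the tool pointing down it reaches from about 0.35 to 0.925 m from the base axis. Payload 6.4 kg.
Tool frame: the origin (TCP) lies on the centre line of the jaws, within the pads' length; the fingertips stand 22 mm ahead of it and the grasp point (between the pads) lies 3 mm ahead of it; z points along the fingers, y is the direction in which the jaws open and shut (so a half turn about z gives the same grasp; the last joint's range is limited). The gripper opens to 94 mm and grips with 3 to 60 N. Pads are 16 mm wide; open, the fingers measure 119 mm over their backs; the gripper's body (75 mm by 177 mm) begins 78 mm behind the grasp point.
Start: joints at [-1.375, 0.245, 1.558, -0, 1.339, -0.174], TCP at [0.235, -0.606, 0.227] pointing down, gripper open.
Joint ranges: [-3.13, 3.13], [-1.02, 2.26], [0.13, 2.54], [-0.95, 4.09], [0.21, 2.88], [-2.74, 2.74]. Speed limits (rad/s): [2.57, 2.57, 3.14, 3.14, 3.14, 3.14].

### API

Orientations are given as [roll, pitch, yaw] about the fixed x, y, z axes, in that order (R = Rz(yaw) Ry(pitch) Rx(roll)).
In Python, from plant import monitor, viewer, r gives the robot as it stands.
- The arm moves only by the tool drive_tool, never from a script. Its argument "series" is a list of rows, each a list of 3 entries, a list of its own where there are three numbers: the closure, from -1 (fully open) to 1 (shut), then the shift along the tool's x, y, z in cm, then the turn about the tool's z in rad. A call has exactly 8 rows; each row is the pose to reach, as a shift and turn from the pose measured when the call began, along the tool's axes at that moment; what a row does not reach only later rows make up. A row lasts 1/8 s, in which the tool goes at most 62.5 mm and 10.7 degrees, less where a joint would pass 70% of its speed; a pose out of reach is approached as far as the arm can. A call with a gripper value outside its range is refused whole. The fingers move at their own pace and stop on an object; "grip_force" is the grip in N (left out, the last holds). Time passes only in rows, so rows that repeat a pose let the fingers close, or fill a call up. It gives the time, the measured TCP pose, the force and the opening at its end, in the units of the state.
- monitor.get_obs(): the state, without advancing time (a new reading comes with each control period).
- viewer.get_image(name): name is "scene" or "side" or "wrist"; returns a dict with "img" (400x640x3 uint8, blue, green, red), "z_map" (400x640 float32, m along the optical axis (not along the pixel's ray), 0 where there is no reading), "camera_matrix" (3x3 intrinsics, pixels), "dist_coeffs" ([k1, k2, p1, p2, k3] as OpenCV has them; the pictures are not rectified), "R" (3x3) and "t" (3): a world point X has camera coordinates R X + t. Camera axes: x right, y down, z forward; pixel columns grow to the right and rows downward; lengths in m; the calibration is good to about 2 mm. A picture is of the moment at which its call begins.
- r.hand_in(): hands the job in, once; it reports no verdict.
The state is a dict: "clock": time; "q": joint angles; "dq": joint speeds; "joint_efforts": joint torques, N m; "ee_pos": TCP position; "tcp_rot": TCP orientation; "ft_force": force on the tool from outside, world axes, zero at the start; "moment": the same for the moment, N m; "finger_gap": finger opening in m.
Only numpy, scipy, OpenCV 4.12 (cv2) and the standard library are available. Lean on these libraries where they do the work, as an engineer would, in place of code of your own. Each camera call takes 0.05 s, during which the arm holds its last target.

## Working session

There is one attempt and no reset: what is moved stays moved. The work goes in short steps, Python scripts to look and compute and a tool call to move; the robot and the scene stay as the last step left them, time stands still between calls to the robot, and variables do not carry over. Pictures are saved under pics/ and viewed, and the job is handed in when it is done.

Besides the shell and the picture viewer there is one more tool, called after ">>>" by a JSON object that holds its "api" and its "payload", one argument or row to a line. drive_tool: Moves the arm, as the interface text tells. Its arguments: {"type":"object","properties":{"series":{"type":"array","items":{"type":"array"}},"grip_force":{"type":"number"}},"required":["series"]}

```bash
ls; mkdir -p pics
python3 - <<'E'
from plant import monitor, viewer, r
import cv2
print(monitor.get_obs())
for n in ["scene","side","wrist"]:
    d=viewer.get_image(n); cv2.imwrite(f"pics/{n}0.png",d["img"]); print(n,d["camera_matrix"],d["dist_coeffs"],d["R"],d["t"])
E
```

```text
pics
{'clock': 0.0, 'q': array([-1.37507554e+00,  2.45756459e-01,  1.55896002e+00, -4.01003476e-05,
        1.33873518e+00, -1.74098625e-01]), 'dq': array([-0.00079596, -0.00100125,  0.00018938,  0.00140153,  0.00027397,
        0.00239607]), 'joint_efforts': array([-2.27831435e-03, -4.15840960e+01, -3.14600837e+01,  6.84542418e-02,
        3.33611935e-02, -1.49755988e-04]), 'ee_pos': array([ 0.2348291 , -0.60551017,  0.22641122]), 'tcp_rot': array([-3.13975499e+00, -2.83598959e-04,  3.69828415e-01]), 'ft_force': array([-0.46825496, -0.28367439, -0.6804381 ]), 'moment': array([-0.0297249 ,  0.01767216, -0.03508718]), 'finger_gap': 0.0939902675052376}
scene [[514.25104761   0.         317.01655386]
 [  0.         514.25104761 202.09607532]
 [  0.           0.           1.        ]] [-0.07268178  0.          0.          0.          0.        ] [[-0.64001184  0.76812968 -0.01901672]
 [ 0.43311018  0.34020681 -0.83467053]
 [-0.63466559 -0.54243536 -0.55042117]] [ 0.3391343  -0.14556933  1.50267685]
side [[425.65616732   0.         321.82742504]
 [  0.         425.65616732 203.91817791]
 [  0.           0.           1.        ]] [-0.03413484  0.          0.          0.          0.        ] [[-0.95690212 -0.29003958 -0.01467571]
 [-0.16946789  0.59872067 -0.7828245 ]
 [ 0.23583674 -0.74659936 -0.62206947]] [0.51625892 0.18262908 0.67625831]
wrist [[283.64316081   0.         321.54909187]
 [  0.         283.64316081 195.77102515]
 [  0.           0.           1.        ]] [-0.02904127  0.          0.          0.          0.        ] [[ 0.36117354 -0.93249513 -0.00254979]
 [-0.89874947 -0.34882956  0.26564511]
 [-0.24860221 -0.09365236 -0.96406752]] [-0.64905606 -0.02780482  0.39341145]
```

View pics/scene0.png

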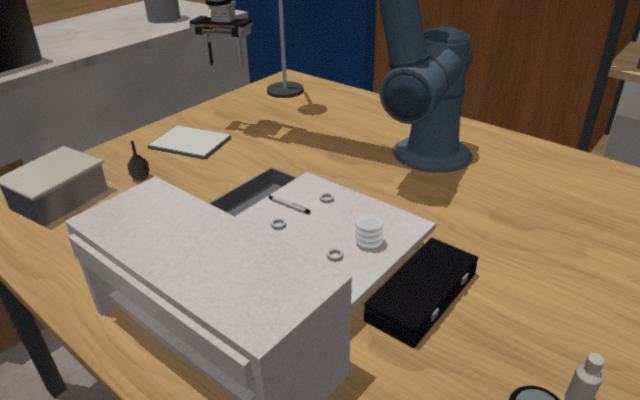

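View pics/side0.png

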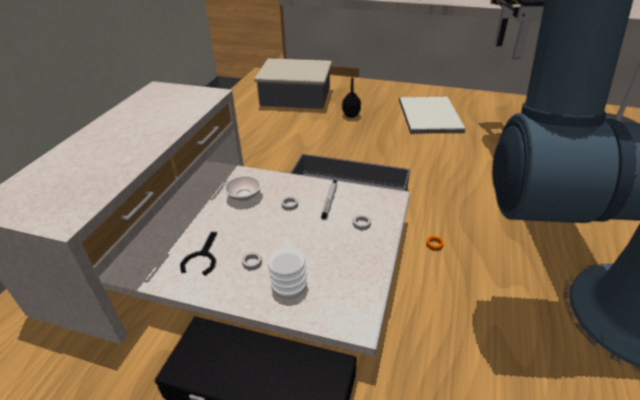

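View pics/wrist0.png

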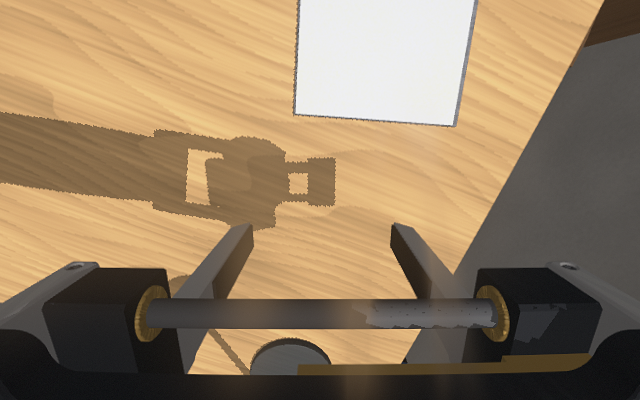

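Side view: three grey rings at about (289,203), (361,221) and (252,260). The orange ring at (434,243) lies on the table and is a decoy. The grey tray lies beyond the shelf's far edge (world −y, i.e. right), and the black case is on the near side. Next I'll measure everything.

```bash
cat > h.py <<'E'
import numpy as np, cv2
def ray(d,uv,z):
    p=cv2.undistortPoints(np.array([[uv]],float),d["camera_matrix"],d["dist_coeffs"])[0,0]
    c=-d["R"].T@d["t"]; v=d["R"].T@np.array([p[0],p[1],1.]); return c+v*(z-c[2])/v[2]
def proj(d,X):
    return cv2.projectPoints(np.array(X,float).reshape(-1,1,3),cv2.Rodrigues(d["R"])[0],d["t"],d["camera_matrix"],d["dist_coeffs"])[0][:,0]
def cloud(d):
    h,w=d["z_map"].shape; u,v=np.meshgrid(np.arange(w),np.arange(h))
    p=cv2.undistortPoints(np.stack([u,v],-1).reshape(-1,1,2).astype(float),d["camera_matrix"],d["dist_coeffs"])[:,0]
    z=d["z_map"].reshape(-1,1); P=np.hstack([p*z,z]); X=(P-d["t"])@d["R"]; X[z[:,0]==0]=np.nan
    return X.reshape(h,w,3)
E
python3 - <<'E'
from plant import viewer
from h import *
import pickle
S=viewer.get_image("side"); C=viewer.get_image("scene"); pickle.dump((S,C),open("v.pkl","wb"))
X=cloud(S)
m=(np.abs(X[...,2]-.07)<.006)
n,l,st,ce=cv2.connectedComponentsWithStats(m.astype(np.uint8))
i=1+np.argmax(st[1:,4]); m=(l==i)
P=X[m][:,:2].astype(np.float32); print(st[i],np.median(X[m][:,2]))
print(cv2.minAreaRect(P), cv2.boxPoints(cv2.minAreaRect(P)))
# height map blobs above shelf
hm=((X[...,2]>.0755)&(X[...,2]<.14)).astype(np.uint8)
box=cv2.boxPoints(cv2.minAreaRect(P))
n,l,st,ce=cv2.connectedComponentsWithStats(hm)
for k in range(1,n):
    if st[k,4]>25: print(st[k],ce[k],np.nanmean(X[l==k],0),np.nanmax(X[l==k][:,2]))
a=cv2.resize(S["img"][140:380,120:460],None,fx=2.3,fy=2.3,interpolation=cv2.INTER_CUBIC); cv2.imwrite("pics/sidecrop.png",a)
a=cv2.resize(C["img"][160:330,200:450],None,fx=3.1,fy=3.1,interpolation=cv2.INTER_CUBIC); cv2.imwrite("pics/scenecrop.png",a)
E
```

```text
[   99   161   311   191 34588] 0.07125652784500122
((0.6230872869491577, 0.043272554874420166), (0.44711098074913025, 0.36439406871795654), 0.7130670547485352) [[ 0.39728165  0.22267333]
 [ 0.4018166  -0.14169252]
 [ 0.8488929  -0.13612822]
 [ 0.84435797  0.22823763]]
[   0    0  113   43 1644] [44.79927007 17.23357664] [ 2.05672657 -0.93027884  0.10536474] 0.13991473064834306
[ 280    5  219   35 3798] [390.55739863  21.96182201] [ 0.62052472 -1.15088472  0.10808019] 0.1399863581361583
[504  22  17  19 231] [511.74891775  31.1038961 ] [ 0.17386926 -1.15129845  0.1079994 ] 0.13986244257654684
[526  24  14  19 196] [532.76530612  32.86734694] [ 0.10257759 -1.15083666  0.10800462] 0.13931417465890578
[621  31  19  21 336] [630.81845238  41.86011905] [-0.21608303 -1.1517341   0.1062457 ] 0.13992216680981756
[ 254   59   78   27 1708] [293.60655738  71.81206089] [ 0.81489759 -0.62052249  0.09059105] 0.09521979263934083
[350  78   4  14  48] [351.5  84.5] [ 0.62087781 -0.5575002   0.09620375] 0.11572317050606051
[621  81  16  24 146] [628.68493151  93.07534247] [-0.09676337 -0.6760226   
[... 302 characters left out ...]
0.54345181 -0.06060738  0.08194466] 0.08685809832694331
[281 196  17  13 132] [288.96212121 201.68939394] [ 0.61292679 -0.03414773  0.07989521] 0.08292063387564035
[353 214  17  15 142] [361.07042254 220.99295775] [ 0.47112195 -0.01696936  0.07995557] 0.08450960811829808
[182 231  35  43 276] [205.40942029 251.73913043] [0.70152643 0.12453599 0.07636693] 0.07888865627539407
[ 611  237   29   69 1204] [627.75581395 272.68023256] [0.06216592 0.01577239 0.10259659] 0.13994074939702772
[ 267  247   40   51 1654] [286.71765417 271.23337364] [0.54224018 0.15988638 0.11407683] 0.1306101911192774
[241 252  20  16 184] [250.6576087  259.55978261] [0.61989306 0.1236028  0.07993667] 0.08326813161132243
```

View pics/sidecrop.png

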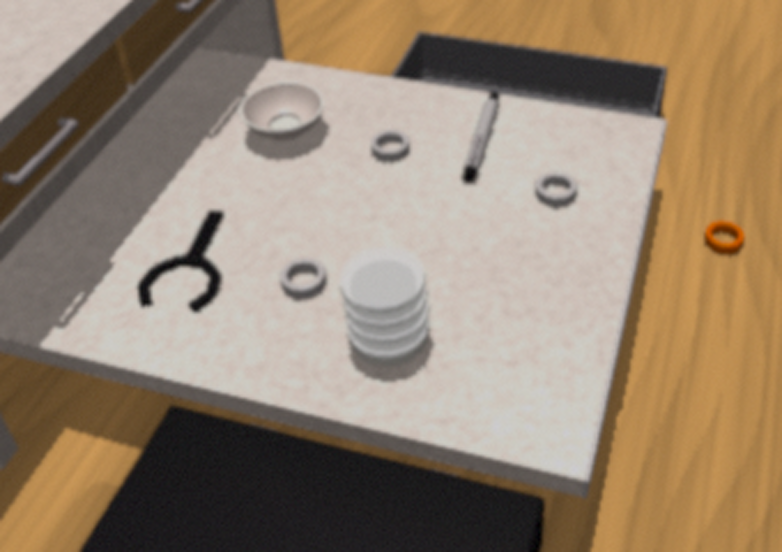

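View pics/scenecrop.png

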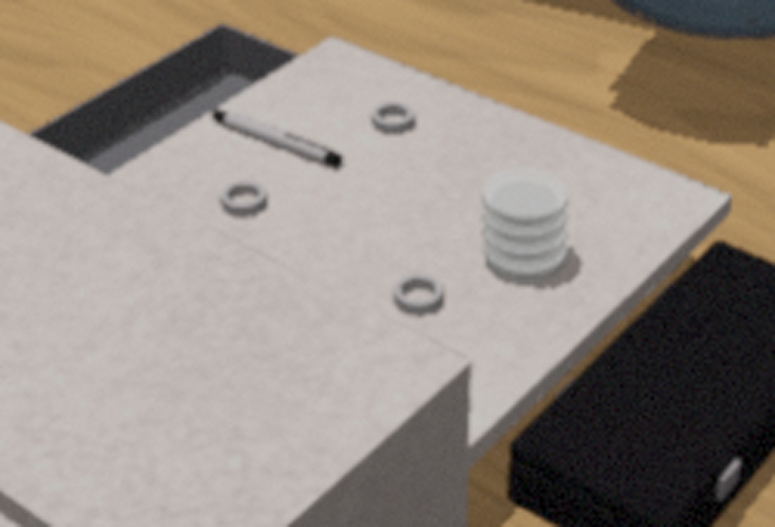

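Run:
```python
from h import *
import pickle
S,C=pickle.load(open("v.pkl","rb"))
X=cloud(S); Y=cloud(C)
# right edge & front edge of shelf
for n,Z in (("side",X),("scene",Y)):
    m=(np.abs(Z[...,2]-.0705)<.005)&(Z[...,0]>.35)&(Z[...,0]<.8)&(np.abs(Z[...,1]-.04)<.24)
    P=Z[m]; print(n,"z",np.median(P[:,2]))
    R=[];L=[];F=[]
    for x in np.arange(.42,.74,.01):
        q=P[np.abs(P[:,0]-x)<.006][:,1]
        if len(q)>20: R.append((x,q.min()));L.append((x,q.max()))
    for y in np.arange(-.10,.18,.01):
        q=P[np.abs(P[:,1]-y)<.006][:,0]
        if len(q)>20: F.append((y,q.min()))
    for nm,A in (("right",R),("left",L),("front",F)):
        A=np.array(A); k=np.polyfit(A[:,0],A[:,1],1); print(nm,k, "at .4/.7",np.polyval(k,.45),np.polyval(k,.7),"res",np.abs(np.polyval(k,A[:,0])-A[:,1]).max())
    t=(np.abs(Z[...,2]-.05)<.006)&(Z[...,1]<-.12)&(Z[...,1]>-.32)&(Z[...,0]>.3)&(Z[...,0]<.9)
    q=Z[t]; print("tray rim",q.min(0),q.max(0),len(q))
# rings, other objects
for n,Z,D in (("side",X,S),("scene",Y,C)):
    hm=((Z[...,2]>.0745)&(Z[...,2]<.14)&(Z[...,0]>.40)&(Z[...,0]<.76)&(Z[...,1]>-.14)&(Z[...,1]<.22)).astype(np.uint8)
    k,l,st,ce=cv2.connectedComponentsWithStats(hm)
    for i in range(1,k):
        if st[i,4]>25:
            q=Z[l==i]; c=(q.min(0)+q.max(0))/2
            u=(st[i,0]+st[i,2]/2-.5, st[i,1]+st[i,3]/2-.5)
            print(n,st[i],"min",q.min(0).round(3),"max",q.max(0).round(3),"bboxray",ray(D,u,.0755).round(4))
```

```text
side z 0.07129878544463175
right [ 0.01317955 -0.14461659] at .4/.7 -0.13868579129533753 -0.13539090476599477 res 0.002732490378664687
left [0.01027583 0.21807344] at .4/.7 0.22269756439282062 0.22526652239012246 res 0.0007700390480306352
front [-0.01285596  0.40024595] at .4/.7 0.39446076260353147 0.39124677178321443 res 0.0006057011988764849
tray rim [ 0.40170524 -0.25254209  0.04401702] [ 0.8682052  -0.1316409   0.05592996] 637
scene z 0.06955758327891143
right [ 0.88563328 -0.57936124] at .4/.7 -0.1808262653375346 0.0405820544501625 res 0.1823361216543348
left [0.01210199 0.21648275] at .4/.7 0.22192864283990169 0.2249541392808984 res 0.0015044627337271188
front [-0.00737546  0.40044607] at .4/.7 0.39712711614988516 0.3952832510593379 res 0.002609804205778443
tray rim [ 0.41120152 -0.25050639  0.0440199 ] [ 0.63032949 -0.16327649  0.05182536] 242
side [224 175  37  25 716] min [ 0.674 -0.073  0.075] max [ 0.744 -0.002  0.099] bboxray [ 0.7214 -0.0582  0.0755]
side [320 179  17  40 242] min [ 0.535 -0.126  0.075] max [ 0.555 -0.011  0.087] bboxray [ 0.5469 -0.0687  0.0755]
side [2
[... 404 characters left out ...]
131] bboxray [0.5566 0.13   0.0755]
side [241 252  20  17 199] min [0.605 0.108 0.075] max [0.636 0.139 0.083] bboxray [0.622  0.1209 0.0755]
scene [320 193  14   9  75] min [ 0.456 -0.032  0.075] max [0.489 0.    0.083] bboxray [ 0.4702 -0.0197  0.0755]
scene [269 195  42  19 202] min [ 0.534 -0.123  0.075] max [ 0.557 -0.01   0.084] bboxray [ 0.5439 -0.0667  0.0755]
scene [355 214  28  37 899] min [0.521 0.123 0.075] max [0.578 0.179 0.128] bboxray [0.5203 0.132  0.0755]
scene [272 218  15  11  88] min [ 0.599 -0.049  0.075] max [ 0.63  -0.016  0.083] bboxray [ 0.6117 -0.0351  0.0755]
scene [327 249  16  12 108] min [0.605 0.108 0.075] max [0.639 0.138 0.082] bboxray [0.6212 0.1223 0.0755]
```

Run:
```python
from h import *
import pickle
S,C=pickle.load(open("v.pkl","rb"))
a=S["img"][145:215,260:430]; cv2.imwrite("pics/tray.png",cv2.resize(a,None,fx=4.6,fy=4.6,interpolation=cv2.INTER_CUBIC))
for n,D,W in (("side",S,0),("scene",C,0)):
    Z=cloud(D)
    g=cv2.cvtColor(D["img"],cv2.COLOR_BGR2HSV)
    t=(Z[...,2]<.056)&(Z[...,2]>.002)&(Z[...,1]<-.13)&(Z[...,1]>-.30)&(Z[...,0]>.3)&(Z[...,0]<.75)&(g[...,1]<70)
    k,l,st,ce=cv2.connectedComponentsWithStats(t.astype(np.uint8))
    for i in range(1,k):
        if st[i,4]>60:
            q=Z[l==i]; print(n,st[i],q.min(0).round(3),q.max(0).round(3),np.percentile(q[:,0],[1,99]).round(3))
```

```text
side [ 290  155  119   36 2374] [ 0.414 -0.252  0.003] [ 0.662 -0.165  0.053] [0.415 0.661]
scene [ 209  168   88   49 1627] [ 0.411 -0.251  0.002] [ 0.63  -0.163  0.052] [0.415 0.618]
```

View pics/tray.png

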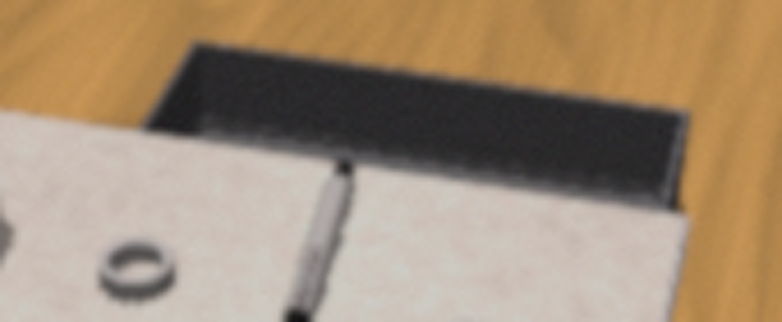

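>>> {"api": "drive_tool", "payload": {
  "series": [
    [0.6,[3.6,-2.8,0],-0.1],
    [0.6,[7.2,-5.5,0],-0.2],
    [0.6,[10.8,-8.3,0],-0.3],
    [0.6,[14.4,-11,0],-0.4],
    [0.6,[18,-13.8,0],-0.5],
    [0.6,[21.6,-16.5,0],-0.6],
    [0.6,[25.2,-19.3,0],-0.7],
    [0.6,[28.8,-22,0],-0.8]
  ]
}}

```text
clock: 1.25
ee_pos: [0.4245, -0.2952, 0.2272]
tcp_rot: [-3.141, -0.001, 1.173]
ft_force: [1.0, -0.1, -0.5]
finger_gap: 0.0197
```

```bash
cat > st.py <<'E'
from plant import monitor
import numpy as np, sys
from scipy.spatial.transform import Rotation as Ro
o=monitor.get_obs(); R=Ro.from_euler("xyz",o["tcp_rot"])
print("t",o["clock"].round(2) if hasattr(o["clock"],"round") else o["clock"],"p",o["ee_pos"].round(4),"rpy",o["tcp_rot"].round(3),"gap",round(o["finger_gap"],4),"F",o["ft_force"].round(1),"q",o["q"].round(2))
for a in sys.argv[1:]:
    g=np.array(eval(a)); print("goal",a,"tool shift cm",(R.inv().apply(g-o["ee_pos"])*100).round(2),"turn to yaw1.583",round(-(1.583-o["tcp_rot"][2]),3))
E
python3 st.py "[.613,.015,.20]"
```

```text
t 1.25 p [ 0.4245 -0.2952  0.2272] rpy [-3.141e+00 -1.000e-03  1.173e+00] gap 0.0197 F [ 1.  -0.1 -0.5] q [-0.83 -0.07  1.89  0.    1.32 -0.43]
goal [.613,.015,.20] tool shift cm [35.9   5.36  2.75] turn to yaw1.583 -0.41
```

>>> {"api": "drive_tool", "payload": {
  "series": [
    [0.6,[5,0.8,0],-0.06],
    [0.6,[10,1.5,0],-0.12],
    [0.6,[15,2.3,0.5],-0.2],
    [0.6,[20,3,1],-0.3],
    [0.6,[25,3.8,1.5],-0.41],
    [0.6,[30,4.5,2.2],-0.41],
    [0.6,[35.9,5.36,2.75],-0.41],
    [0.6,[35.9,5.36,2.75],-0.41]
  ]
}}

```text
clock: 2.25
ee_pos: [0.6135, 0.0181, 0.199]
tcp_rot: [-3.14, -0.001, 1.588]
ft_force: [-1.1, -0.0, 0.6]
finger_gap: 0.0186
```

```bash
python3 st.py "[.613,.015,.097]"
python3 - <<'E'
from plant import viewer
import cv2
d=viewer.get_image("side"); cv2.imwrite("pics/s1.png",d["img"])
d=viewer.get_image("wrist"); cv2.imwrite("pics/w1.png",d["img"])
E
```

```text
t 2.25 p [0.6135 0.0181 0.199 ] rpy [-3.140e+00 -1.000e-03  1.588e+00] gap 0.0186 F [-1.1 -0.   0.6] q [-0.16  0.19  1.68  0.    1.28 -0.17]
goal [.613,.015,.097] tool shift cm [-0.33 -0.05 10.2 ] turn to yaw1.583 0.005
```

View pics/s1.png

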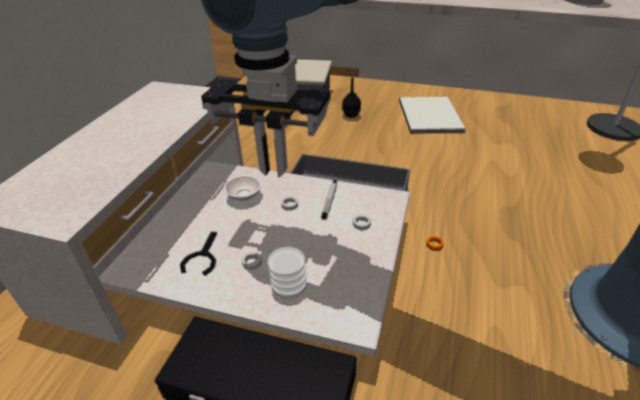

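View pics/w1.png

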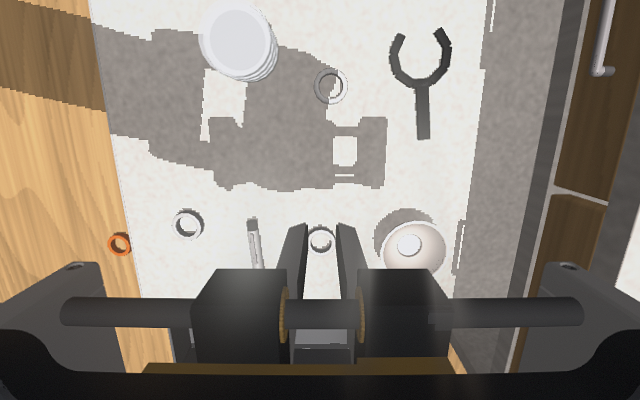

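The wrist view shows ring A at (320,240), centred between the two fingertips, with the pen at (253,245) and the dish at (412,245) clear on either side. I'll lower behind the ring.

>>> {"api": "drive_tool", "payload": {
  "series": [
    [0.6,[-0.1,0,2],0],
    [0.6,[-0.1,0,4],0],
    [0.6,[-0.1,0,6],0],
    [0.6,[-0.1,0,7.5],0],
    [0.6,[-0.1,0,8.7],0],
    [0.6,[-0.1,0,9.6],0],
    [0.6,[-0.1,0,10.2],0],
    [0.6,[-0.1,0,10.2],0]
  ]
}}

```text
clock: 3.35
ee_pos: [0.6126, 0.0143, 0.0974]
tcp_rot: [-3.14, -0.0, 1.584]
ft_force: [0.4, -0.1, -0.6]
finger_gap: 0.0188
```

```bash
python3 st.py "[.611,-.155,.096]"
python3 - <<'E'
from plant import viewer
import cv2
d=viewer.get_image("side"); cv2.imwrite("pics/s2.png",cv2.resize(d["img"][130:330,170:430],None,fx=3,fy=3))
d=viewer.get_image("wrist"); cv2.imwrite("pics/w2.png",d["img"])
E
```

```text
t 3.35 p [0.6126 0.0143 0.0974] rpy [-3.14  -0.     1.584] gap 0.0188 F [ 0.4 -0.1 -0.6] q [-0.16  0.31  1.74  0.    1.1  -0.17]
goal [.611,-.155,.096] tool shift cm [-16.93  -0.39   0.13] turn to yaw1.583 0.001
```

View pics/s2.png

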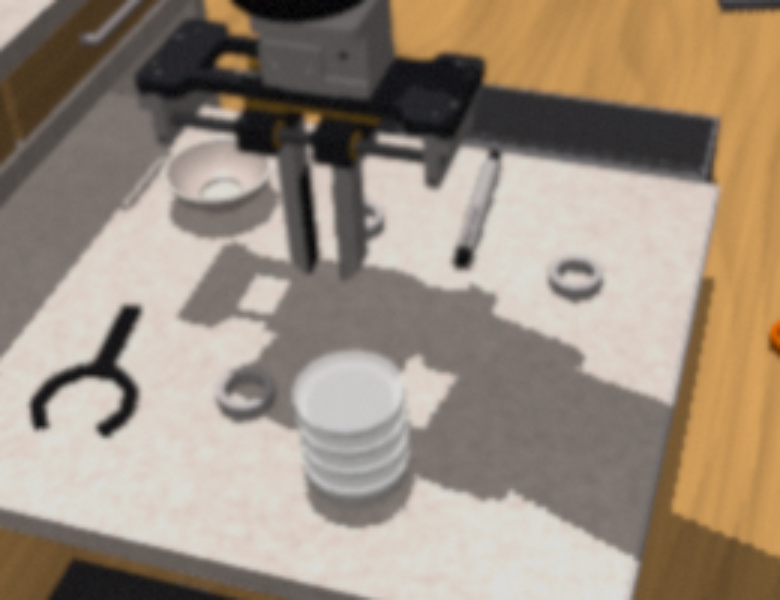

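View pics/w2.png

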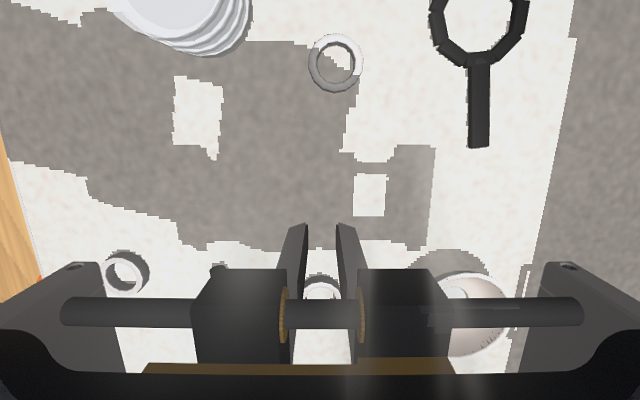

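>>> {"api": "drive_tool", "payload": {
  "series": [
    [0.6,[-1.5,-0.05,0.1],0],
    [0.6,[-3.5,-0.1,0.1],0],
    [0.6,[-5.5,-0.1,0.1],0],
    [0.6,[-7.5,-0.15,0.1],0],
    [0.6,[-9.5,-0.2,0.1],0],
    [0.6,[-11.5,-0.3,0.1],0],
    [0.6,[-13.5,-0.3,0.1],0],
    [0.6,[-15.5,-0.4,0.1],0]
  ]
}}

```text
clock: 4.45
ee_pos: [0.6111, -0.1422, 0.097]
tcp_rot: [3.141, -0.0, 1.584]
ft_force: [-1.4, 0.3, 0.8]
finger_gap: 0.019
```

```bash
python3 st.py "[.611,-.155,.096]"
python3 - <<'E'
from plant import viewer
import cv2
d=viewer.get_image("side"); cv2.imwrite("pics/s3.png",cv2.resize(d["img"][130:330,170:430],None,fx=3,fy=3))
d=viewer.get_image("scene"); cv2.imwrite("pics/c3.png",cv2.resize(d["img"][120:320,180:440],None,fx=3,fy=3))
E
```

```text
t 4.45 p [ 0.6111 -0.1422  0.097 ] rpy [ 3.141 -0.     1.584] gap 0.019 F [-1.4  0.3  0.8] q [-0.41  0.34  1.7   0.    1.1  -0.42]
goal [.611,-.155,.096] tool shift cm [-1.28 -0.03  0.1 ] turn to yaw1.583 0.001
```

View pics/s3.png

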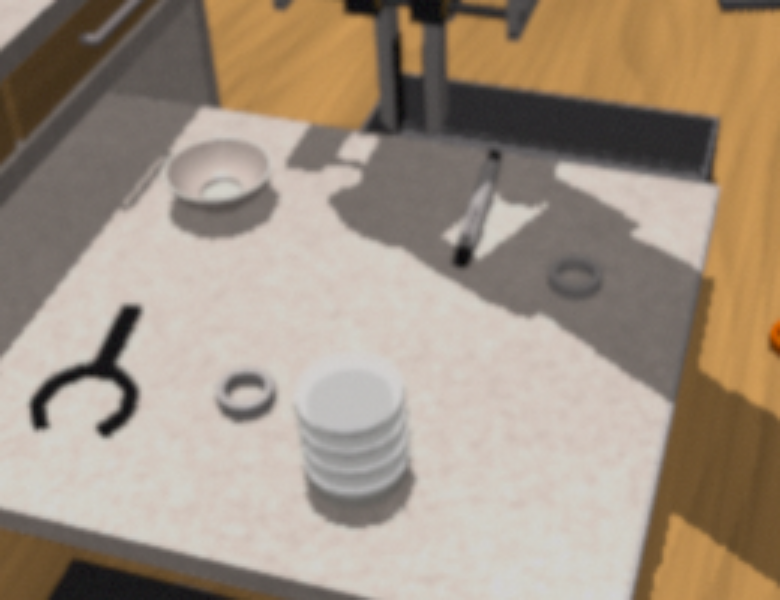

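View pics/c3.png

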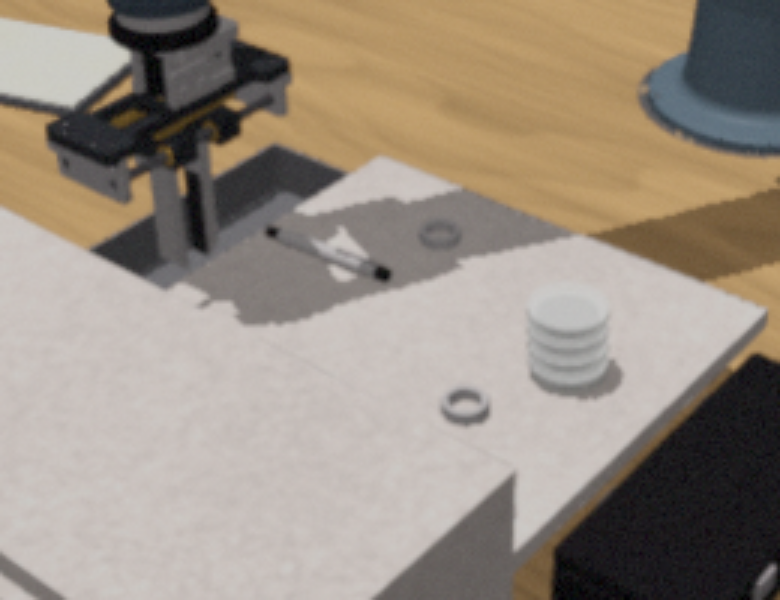

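Ring A is off the shelf; the pen, dish, tins and the other rings look unmoved. I'll follow through slightly, rise and check the tray.

>>> {"api": "drive_tool", "payload": {
  "series": [
    [0.6,[-1.2,0,0],0],
    [0.6,[-1.2,0,0],0],
    [0.6,[-1.2,0,-3],0],
    [0.6,[-1.2,0,-6],0],
    [0.6,[-1.2,0,-10],0],
    [0.6,[-1.2,-3,-11],0],
    [0.6,[-1.2,-6,-11],0],
    [0.6,[-1.2,-9,-11],0]
  ]
}}

```text
clock: 5.55
ee_pos: [0.5205, -0.1553, 0.2073]
tcp_rot: [3.141, 0.0, 1.583]
ft_force: [-0.0, -0.5, 0.7]
finger_gap: 0.0186
```

```bash
python3 st.py "[.472,.03,.20]"
python3 - <<'E'
from plant import viewer
import cv2
d=viewer.get_image("wrist"); cv2.imwrite("pics/w4.png",d["img"])
d=viewer.get_image("scene"); cv2.imwrite("pics/c4.png",cv2.resize(d["img"][120:320,180:440],None,fx=3,fy=3))
E
```

```text
t 5.55 p [ 0.5205 -0.1553  0.2073] rpy [3.141 0.    1.583] gap 0.0186 F [-0.  -0.5  0.7] q [-0.5   0.01  1.85  0.    1.28 -0.51]
goal [.472,.03,.20] tool shift cm [18.59 -4.62  0.72] turn to yaw1.583 -0.0
```

View pics/w4.png

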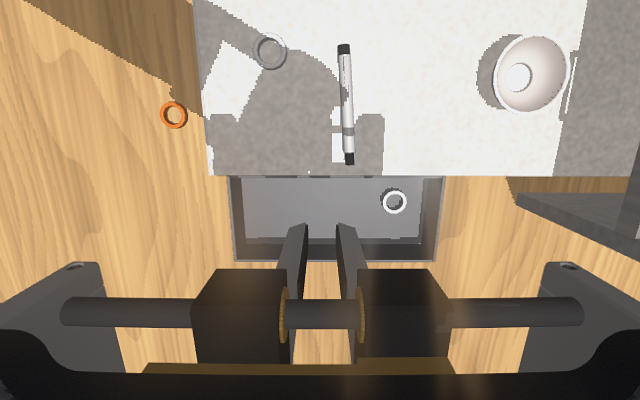

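View pics/c4.png

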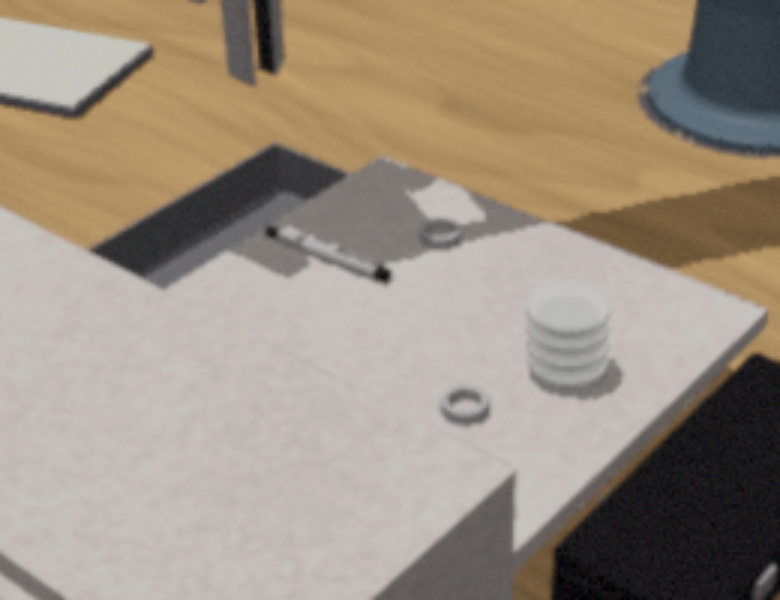

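Wrist view: ring A lies flat on the tray floor at (395,200). The pen at (347,105), ring B at (270,50) and the dish are unmoved. Next is ring B.

>>> {"api": "drive_tool", "payload": {
  "series": [
    [0.6,[4,-1.2,0],0],
    [0.6,[8,-2.4,0],0],
    [0.6,[12,-3.6,0],0],
    [0.6,[16,-4.6,0],0],
    [0.6,[18.6,-4.6,2],0],
    [0.6,[18.6,-4.6,5],0],
    [0.6,[18.6,-4.6,7],0],
    [0.6,[18.6,-4.6,8],0]
  ]
}}

```text
clock: 6.65
ee_pos: [0.4717, 0.0309, 0.126]
tcp_rot: [-3.14, -0.001, 1.582]
ft_force: [-0.1, -0.1, 0.3]
finger_gap: 0.0184
```

```bash
python3 st.py "[.472,.02,.096]"
python3 - <<'E'
from plant import viewer
import cv2
d=viewer.get_image("side"); cv2.imwrite("pics/s5.png",cv2.resize(d["img"][130:330,170:430],None,fx=3,fy=3))
d=viewer.get_image("wrist"); cv2.imwrite("pics/w5.png",d["img"])
E
```

```text
t 6.65 p [0.4717 0.0309 0.126 ] rpy [-3.140e+00 -1.000e-03  1.582e+00] gap 0.0184 F [-0.1 -0.1  0.3] q [-0.18 -0.05  2.08  0.    1.12 -0.19]
goal [.472,.02,.096] tool shift cm [-1.09  0.02  3.  ] turn to yaw1.583 -0.001
```

View pics/s5.png

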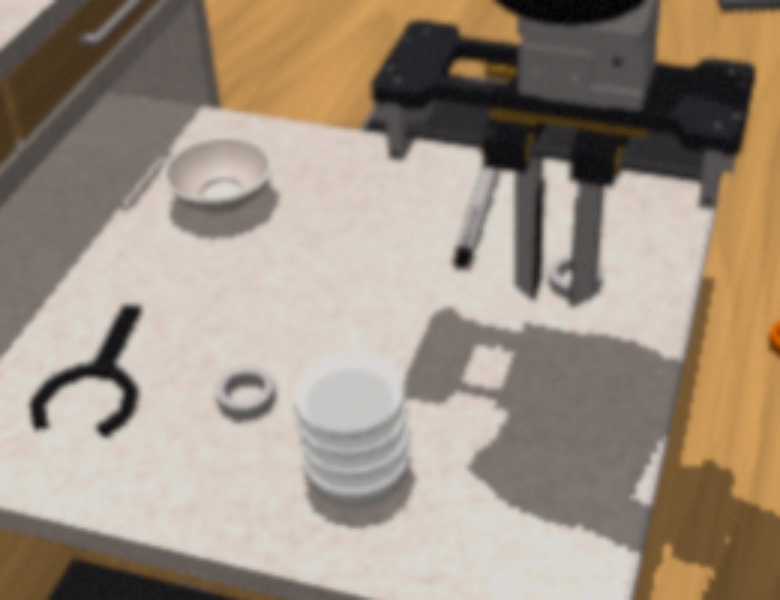

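View pics/w5.png

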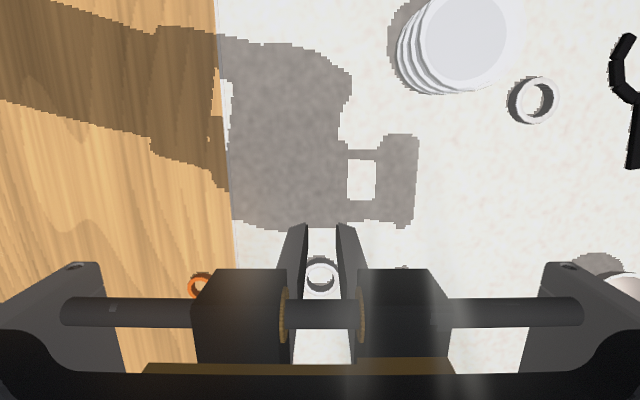

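The wrist view shows ring B at (320,278), centred ahead of the fingers. Lower, then sweep.

>>> {"api": "drive_tool", "payload": {
  "series": [
    [0.6,[0,0,1.5],0],
    [0.6,[0,0,2.6],0],
    [0.6,[0,0,3],0],
    [0.6,[-0.5,0,3],0],
    [0.6,[-2,0,3],0],
    [0.6,[-4,0,3],0],
    [0.6,[-6,0,3],0],
    [0.6,[-8,0,3],0]
  ]
}}

```text
clock: 7.75
ee_pos: [0.4726, -0.051, 0.0967]
tcp_rot: [-3.141, -0.0, 1.581]
ft_force: [-0.6, 0.5, -0.0]
finger_gap: 0.0188
```

```bash
python3 st.py "[.472,-.155,.096]"
python3 - <<'E'
from plant import viewer
import cv2
d=viewer.get_image("side"); cv2.imwrite("pics/s6.png",cv2.resize(d["img"][130:330,170:430],None,fx=3,fy=3))
E
```

```text
t 7.75 p [ 0.4726 -0.051   0.0967] rpy [-3.141 -0.     1.581] gap 0.0188 F [-0.6  0.5 -0. ] q [-0.35  0.    2.09 -0.    1.05 -0.36]
goal [.472,-.155,.096] tool shift cm [-10.4   -0.17   0.07] turn to yaw1.583 -0.002
```

View pics/s6.png

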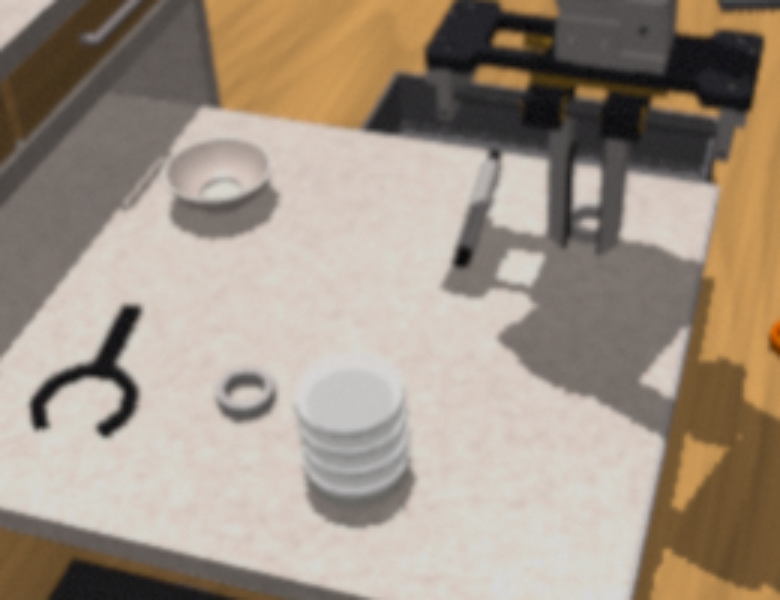

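Ring B is visible between the fingers at crop (587,220), riding ahead of them, and the pen is clear. I'll finish the sweep.

>>> {"api": "drive_tool", "payload": {
  "series": [
    [0.6,[-1.5,0,0],0],
    [0.6,[-3.5,0,0],0],
    [0.6,[-5.5,0,0],0],
    [0.6,[-7.5,0,0],0],
    [0.6,[-9.5,0,0],0],
    [0.6,[-10.7,0,0],0],
    [0.6,[-10.7,0,0],0],
    [0.6,[-10.7,0,-2],0]
  ]
}}

```text
clock: 8.8
ee_pos: [0.4726, -0.1587, 0.1156]
tcp_rot: [-3.138, -0.001, 1.58]
ft_force: [0.7, -0.1, 0.5]
finger_gap: 0.0185
```

>>> {"api": "drive_tool", "payload": {
  "series": [
    [0.6,[0,0,-4],0],
    [0.6,[0,0,-8],0],
    [0.6,[0,2,-10],0],
    [0.6,[0,5,-10],0],
    [0.6,[0,8,-10],0],
    [0.6,[0,8,-10],0],
    [0.6,[0,8,-10],0],
    [0.6,[0,8,-10],0]
  ]
}}

```text
clock: 9.8
ee_pos: [0.5521, -0.1579, 0.2152]
tcp_rot: [-3.137, -0.002, 1.58]
ft_force: [0.9, -0.9, -0.0]
finger_gap: 0.0191
```

```bash
python3 st.py "[.62,.165,.21]"
python3 - <<'E'
from plant import viewer
import cv2
d=viewer.get_image("wrist"); cv2.imwrite("pics/w7.png",d["img"])
E
```

```text
t 9.8 p [ 0.5521 -0.1579  0.2152] rpy [-3.137e+00 -2.000e-03  1.580e+00] gap 0.0191 F [ 0.9 -0.9 -0. ] q [-0.48  0.08  1.76 -0.    1.3  -0.48]
goal [.62,.165,.21] tool shift cm [32.23  7.08  0.54] turn to yaw1.583 -0.003
```

View pics/w7.png

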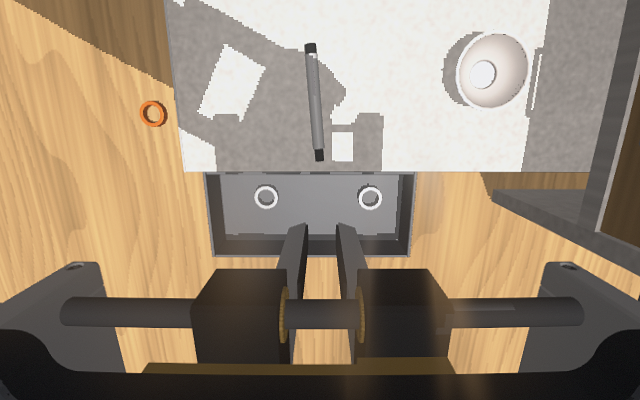

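Both rings are in the tray at (266,197) and (370,197). Now ring C, moving high and clear of the tower.

>>> {"api": "drive_tool", "payload": {
  "series": [
    [0.6,[4.2,1,0],0],
    [0.6,[8.4,2,0],0],
    [0.6,[12.6,3,0],0],
    [0.6,[16.8,4,0],0],
    [0.6,[21,5,0],0],
    [0.6,[25.2,6,0],0],
    [0.6,[29.4,7,0],0],
    [0.6,[31.9,7.1,0.5],0]
  ]
}}

```text
clock: 10.85
ee_pos: [0.6205, 0.1632, 0.211]
tcp_rot: [-3.139, -0.002, 1.581]
ft_force: [0.6, -0.6, -0.8]
finger_gap: 0.0187
```

```bash
python3 st.py "[.621,.160,.12]"
python3 - <<'E'
from plant import viewer
import cv2
d=viewer.get_image("wrist"); cv2.imwrite("pics/w8.png",d["img"])
d=viewer.get_image("side"); cv2.imwrite("pics/s8.png",d["img"])
E
```

```text
t 10.85 p [0.6205 0.1632 0.211 ] rpy [-3.139e+00 -2.000e-03  1.581e+00] gap 0.0187 F [ 0.6 -0.6 -0.8] q [0.08 0.24 1.59 0.   1.31 0.07]
goal [.621,.160,.12] tool shift cm [-0.34  0.07  9.1 ] turn to yaw1.583 -0.002
```

View pics/w8.png

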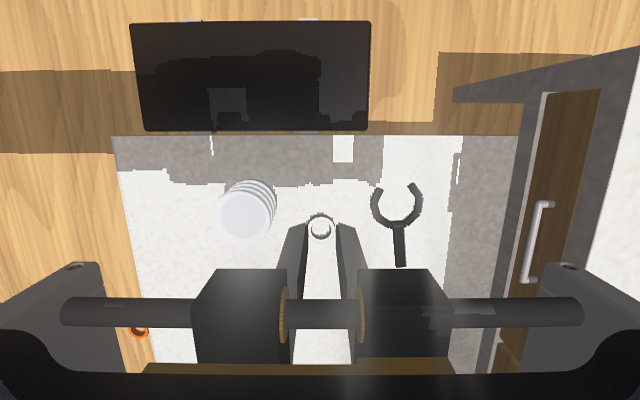

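View pics/s8.png

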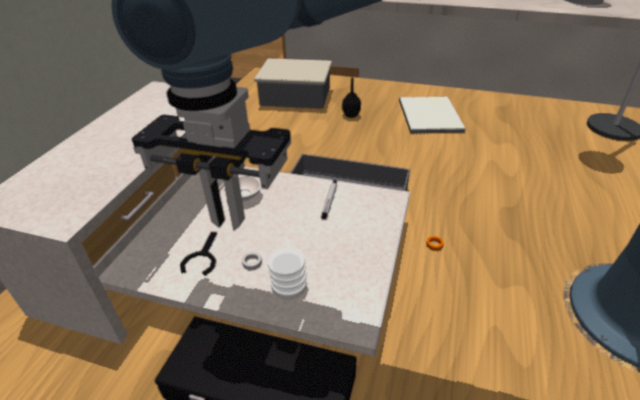

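Ring C is at (320,227) between the fingertips. The tower at (245,210) and the wrench at (398,215) are both clear of the fingers. I'll lower in stages.

>>> {"api": "drive_tool", "payload": {
  "series": [
    [0.6,[0,0,2],0],
    [0.6,[0,0,4],0],
    [0.6,[0,0,5.5],0],
    [0.6,[0,0,7],0],
    [0.6,[0,0,8],0],
    [0.6,[0,0,8.8],0],
    [0.6,[0,0,9],0],
    [0.6,[0,0,9],0]
  ]
}}

```text
clock: 11.95
ee_pos: [0.6193, 0.1636, 0.1202]
tcp_rot: [-3.137, -0.002, 1.583]
ft_force: [0.8, -0.1, 0.1]
finger_gap: 0.0182
```

```bash
python3 st.py "[.621,.160,.096]"
python3 - <<'E'
from plant import viewer
import cv2
d=viewer.get_image("wrist"); cv2.imwrite("pics/w9.png",d["img"])
d=viewer.get_image("side"); cv2.imwrite("pics/s9.png",cv2.resize(d["img"][130:330,130:390],None,fx=3,fy=3))
E
```

```text
t 11.95 p [0.6193 0.1636 0.1202] rpy [-3.137e+00 -2.000e-03  1.583e+00] gap 0.0182 F [ 0.8 -0.1  0.1] q [0.08 0.34 1.65 0.   1.16 0.07]
goal [.621,.160,.096] tool shift cm [-0.37  0.18  2.42] turn to yaw1.583 -0.0
```

View pics/w9.png

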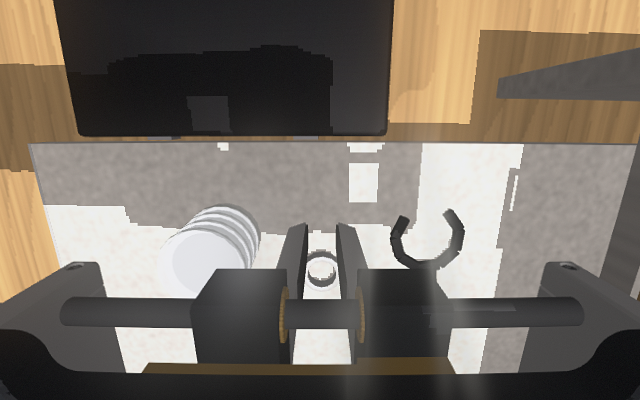

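View pics/s9.png

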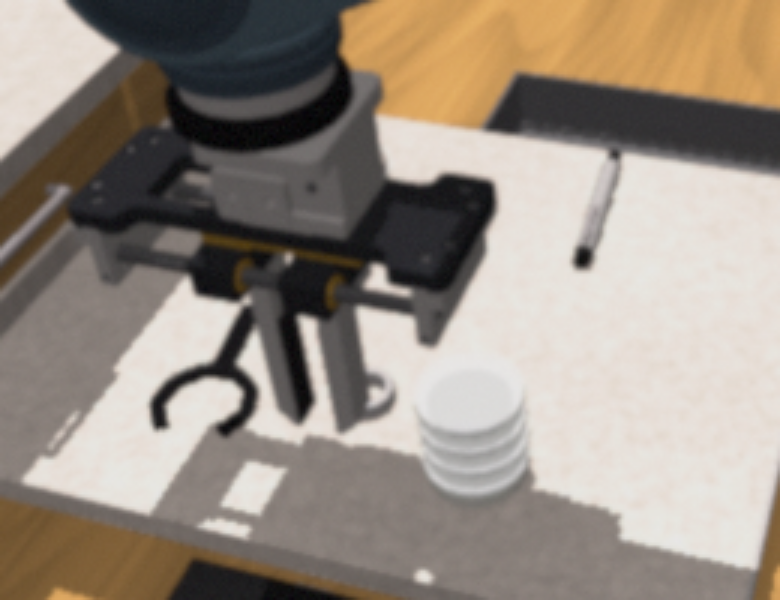

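Run:
```python
from plant import viewer
from h import *
d=viewer.get_image("side"); Z=cloud(d)
m=(Z[...,0]>.49)&(Z[...,0]<.585)&(Z[...,1]>.08)&(Z[...,1]<.25)
q=Z[m]; h,_=np.histogram(q[:,2],np.arange(.06,.3,.01)); print(h)
g=q[q[:,2]>.138]; print(g.min(0),g.max(0), g[np.argsort(g[:,2])[:8]].round(3))
```

```text
[ 477 3019  204  169  129  216  891    1    0    0    0    0    0   23
  149  197  138  592  952  119  124  142  252]
[0.49002072 0.10241516 0.19769246] [0.58499918 0.21912455 0.48423572] [[0.541 0.166 0.198]
 [0.541 0.162 0.198]
 [0.541 0.139 0.198]
 [0.541 0.135 0.198]
 [0.54  0.188 0.199]
 [0.54  0.181 0.199]
 [0.54  0.192 0.199]
 [0.541 0.177 0.199]]
```

The gripper body will sit at about 0.174 m, which is over 40 mm above the tower top. Lower and start the sweep, drifting slightly toward the robot so the ring lands well inside the tray.

>>> {"api": "drive_tool", "payload": {
  "series": [
    [0.6,[0,0.15,1.2],0],
    [0.6,[0,0.15,2.1],0],
    [0.6,[0,0.15,2.4],0],
    [0.6,[-0.5,0.15,2.4],0],
    [0.6,[-2,0.1,2.4],0],
    [0.6,[-4,0,2.4],0],
    [0.6,[-6,-0.1,2.4],0],
    [0.6,[-8,-0.2,2.4],0]
  ]
}}

```text
clock: 13.1
ee_pos: [0.6183, 0.0818, 0.0966]
tcp_rot: [-3.138, -0.002, 1.582]
ft_force: [-0.9, 0.4, 0.4]
finger_gap: 0.0188
```

```bash
python3 st.py "[.609,-.158,.096]"
python3 - <<'E'
from plant import viewer
import cv2
d=viewer.get_image("side"); cv2.imwrite("pics/s10.png",cv2.resize(d["img"][130:330,170:430],None,fx=3,fy=3))
E
```

```text
t 13.1 p [0.6183 0.0818 0.0966] rpy [-3.138e+00 -2.000e-03  1.582e+00] gap 0.0188 F [-0.9  0.4  0.4] q [-0.05  0.33  1.71  0.    1.11 -0.06]
goal [.609,-.158,.096] tool shift cm [-23.97  -1.19   0.03] turn to yaw1.583 -0.001
```

View pics/s10.png

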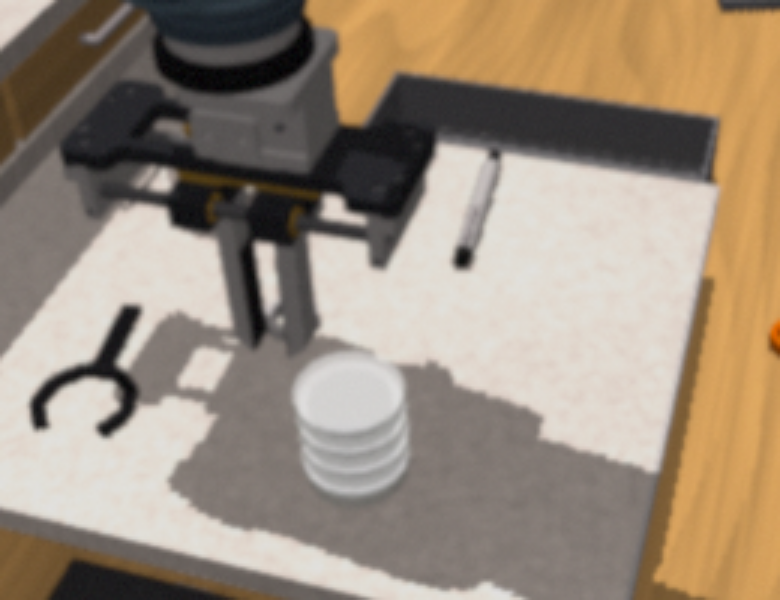

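>>> {"api": "drive_tool", "payload": {
  "series": [
    [0.6,[-1.5,-0.1,0],0],
    [0.6,[-3.5,-0.2,0],0],
    [0.6,[-5.5,-0.3,0],0],
    [0.6,[-7.5,-0.4,0],0],
    [0.6,[-9.5,-0.5,0],0],
    [0.6,[-11.5,-0.6,0],0],
    [0.6,[-13.5,-0.7,0],0],
    [0.6,[-15.5,-0.8,0],0]
  ]
}}

```text
clock: 14.15
ee_pos: [0.6117, -0.0766, 0.0965]
tcp_rot: [-3.138, -0.001, 1.58]
ft_force: [0.5, 0.0, -0.1]
finger_gap: 0.0185
```

```bash
python3 st.py "[.609,-.158,.096]"
python3 - <<'E'
from plant import viewer
import cv2
d=viewer.get_image("side"); cv2.imwrite("pics/s11.png",cv2.resize(d["img"][130:330,170:430],None,fx=3,fy=3))
d=viewer.get_image("scene"); cv2.imwrite("pics/c11.png",cv2.resize(d["img"][120:320,180:440],None,fx=3,fy=3))
E
```

```text
t 14.15 p [ 0.6117 -0.0766  0.0965] rpy [-3.138e+00 -1.000e-03  1.580e+00] gap 0.0185 F [ 0.5  0.  -0.1] q [-0.31  0.32  1.73 -0.    1.1  -0.32]
goal [.609,-.158,.096] tool shift cm [-8.14 -0.35  0.04] turn to yaw1.583 -0.003
```

View pics/s11.png

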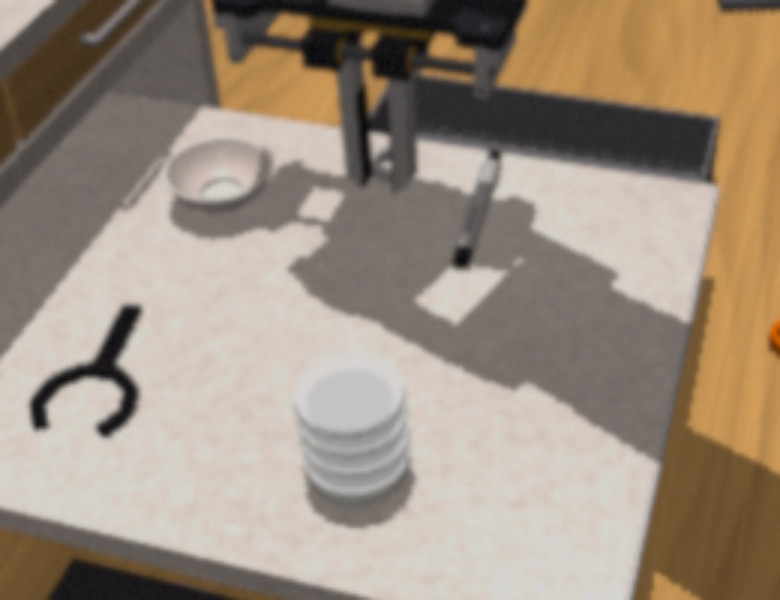

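View pics/c11.png

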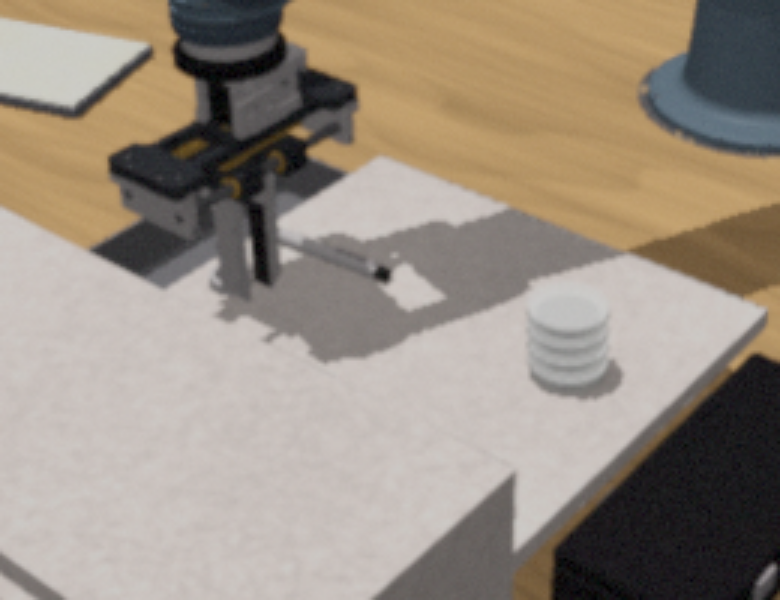

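>>> {"api": "drive_tool", "payload": {
  "series": [
    [0.6,[-1.5,-0.1,0],0],
    [0.6,[-3.5,-0.2,0],0],
    [0.6,[-5.5,-0.3,0],0],
    [0.6,[-7.5,-0.4,0],0],
    [0.6,[-8.3,-0.4,0],0],
    [0.6,[-8.3,-0.4,0],0],
    [0.6,[-8.3,-0.4,-1],0],
    [0.6,[-8.3,-0.4,-3],0]
  ]
}}

```text
clock: 15.25
ee_pos: [0.6081, -0.1596, 0.1269]
tcp_rot: [-3.136, -0.001, 1.579]
ft_force: [0.4, 0.4, -0.4]
finger_gap: 0.0188
```

>>> {"api": "drive_tool", "payload": {
  "series": [
    [0.6,[0,0,-4],0],
    [0.6,[0,0,-8],0],
    [0.6,[0,-2,-10],0],
    [0.6,[0,-5,-10],0],
    [0.6,[0,-8,-10],0],
    [0.6,[0,-8,-10],0],
    [0.6,[0,-8,-10],0],
    [0.6,[0,-8,-10],0]
  ]
}}

```text
clock: 16.25
ee_pos: [0.5295, -0.1604, 0.2277]
tcp_rot: [-3.137, -0.001, 1.579]
ft_force: [0.1, 0.9, 0.1]
finger_gap: 0.0187
```

```bash
python3 st.py
python3 - <<'E'
from plant import viewer
import cv2
d=viewer.get_image("wrist"); cv2.imwrite("pics/w12.png",d["img"])
d=viewer.get_image("side"); cv2.imwrite("pics/s12.png",d["img"])
from h import *
Z=cloud(d)
hm=((Z[...,2]>.0745)&(Z[...,2]<.14)&(Z[...,0]>.40)&(Z[...,0]<.76)&(Z[...,1]>-.14)&(Z[...,1]<.22)).astype(np.uint8)
k,l,st,ce=cv2.connectedComponentsWithStats(hm)
for i in range(1,k):
    if st[i,4]>25: q=Z[l==i]; print(st[i],q.min(0).round(3),q.max(0).round(3))
E
```

```text
t 16.25 p [ 0.5295 -0.1604  0.2277] rpy [-3.137e+00 -1.000e-03  1.579e+00] gap 0.0187 F [0.1 0.9 0.1] q [-0.5   0.02  1.8  -0.    1.32 -0.51]
[224 175  37  25 713] [ 0.675 -0.073  0.075] [ 0.743 -0.002  0.099]
[320 179  17  40 240] [ 0.535 -0.126  0.075] [ 0.555 -0.012  0.086]
[180 231  38  43 413] [0.672 0.074 0.075] [0.73  0.174 0.079]
[ 267  247   40   51 1671] [0.519 0.122 0.075] [0.574 0.179 0.13 ]
```

View pics/w12.png

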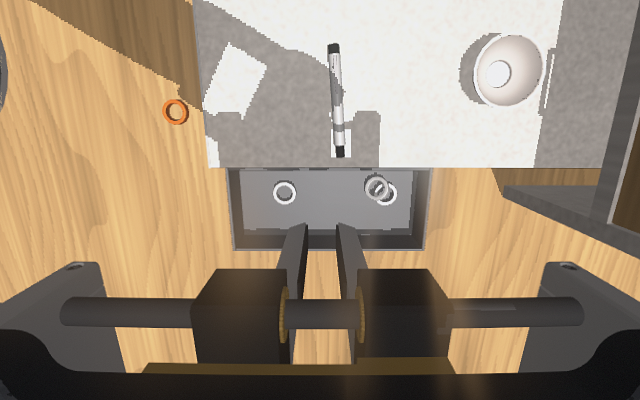

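View pics/s12.png

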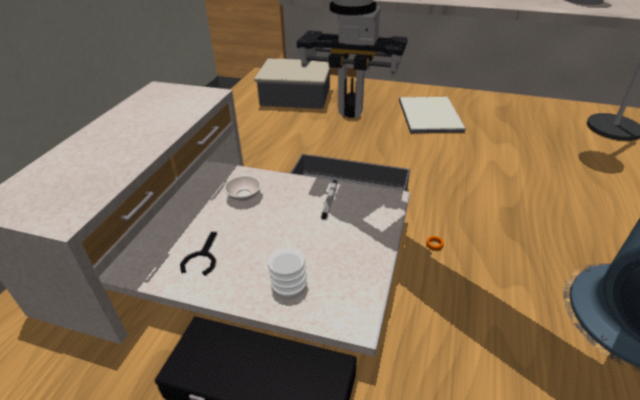

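>>> {"api": "drive_tool", "payload": {
  "series": [
    [0.6,[0,0,0],0],
    [0.6,[0,0,0],0],
    [0.6,[0,0,0],0],
    [0.6,[0,0,0],0],
    [0.6,[0,0,0],0],
    [0.6,[0,0,0],0],
    [0.6,[0,0,0],0],
    [0.6,[0,0,0],0]
  ]
}}

```text
clock: 17.35
ee_pos: [0.5293, -0.1603, 0.2273]
tcp_rot: [-3.136, -0.001, 1.579]
ft_force: [-0.1, 0.0, -0.2]
finger_gap: 0.0187
```

Run:
```python
from plant import viewer
from h import *
d=viewer.get_image("wrist"); cv2.imwrite("pics/w13.png",cv2.resize(d["img"][140:260,210:450],None,fx=3,fy=3,interpolation=cv2.INTER_CUBIC))
Z=cloud(d); q=Z[170:215,355:405].reshape(-1,3); q=q[(q[:,2]>.012)&(q[:,1]<-.145)]; print(q.min(0),q.max(0))
s=viewer.get_image("side"); Z=cloud(s); m=(np.abs(Z[...,2]-.0705)<.005)&(np.abs(Z[...,1]-.04)<.24)&(Z[...,0]>.35)
F=[]
for y in np.arange(-.10,.18,.01):
    F.append((y,Z[m][np.abs(Z[m][:,1]-y)<.006][:,0].min()))
F=np.array(F); print("front edge fit (before -.0129,.4002):",np.polyfit(F[:,0],F[:,1],1))
```

```text
[ 0.58671686 -0.19623256  0.01224909] [ 0.63078719 -0.15647694  0.03096857]
front edge fit (before -.0129,.4002): [-0.01244067  0.4002102 ]
```

View pics/w13.png

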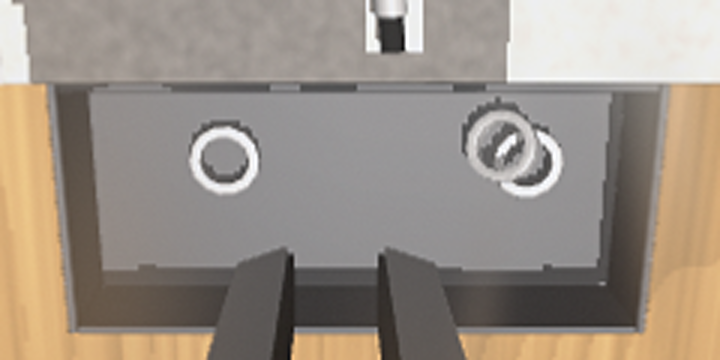

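All three rings are at rest in the tray: one at (225,158), and two overlapping at (500,145) and (527,160). The highest ring point is 31 mm, below the 50 mm rim. The shelf edge has not moved, so I'm handing in.

```bash
python3 -c "
from plant import r
print(r.hand_in())"
```

```text
the job is handed in; nothing more can be done
None
```

All three aluminium rings are in the grey tray, and I handed the job in after about 17 s of the 64 s allowed. I swept each one straight along the shelf with the fingers slightly open and the tips about 4–5 mm above the board. They went over the shelf's right-hand edge.

My last checks showed:
- **Rings:** two lie flat on the tray floor. The third rests partly on one of them and is below the rim (31 mm against 50 mm).
- **Other items:** the tins, pen, wrench and dish measured within about 1 mm of where they started. The orange ring was left alone.
- **Shelf:** its front edge has not moved (the fit is the same as before, 0.400 m).
- **Forces:** the wrist force readings stayed near zero each time I read them.

No check failed or disagreed.

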